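Nest a grinder idler wheel and press its bearing cap home

TASK

Nudge the bare aluminium idler wheel across the fixture plate into the nest, until it clicks past the spring plunger and rests against both locating pins and the plunger. Then take the blue-handled drift and, holding it upright and centred, press the wheel's red bearing cap straight down until it is fully home, never pushing the cap with the fingers. Stand the drift back upright on the middle of its black rubber mat, leave the wheel in the nest, and do not disturb the other things on the bench.

Things in the scene. Friction and masses are not known exactly. Their poses are not given: they have to be found in the camera images.
- nest_center (a point): Where the wheel's axis must end: a point on the top face of the fixture plate, 12 mm above the bench, z up. The x axis points into the nest, whose open side is -x. A 64 mm wheel centred here touches pin_far at +30 deg (turned from x towards y), pin_side at -90 deg and the plunger's nose at 122 deg.
- nest: The fixture: steel plate 220 (x) by 160 (y) by 12 mm fixed to the bench; origin at the centre of its underside, axes as nest_center, which lies at x = 35 mm. Nothing built on the plate is taller than 28 mm. The blue plunger block covers x -36 to -6 mm, y 48 to 78 mm as measured from nest_center.
- pin_far: Fixed brass locating pin, 14 mm diameter, 26 mm tall, standing on the plate at x = 33.8, y = 19.5 mm from nest_center; origin at its foot.
- pin_side: Fixed brass locating pin, 14 mm diameter, 26 mm tall, standing on the plate at x = 0, y = -39 mm from nest_center; origin at its foot.
- plunger: Spring plunger: brass round-nosed pin, 14 mm thick, 16 mm above the plate, along the nest's y axis; origin at the centre of its ball nose, at x -20.7, y 31.1 mm from nest_center when free. A wheel pushed in along the nest's +x (3 to 6 N) meets it about 44 mm before home, presses it some 8 mm towards +y against its 3.4 to 6 N spring, passes it, and once home is held by it against both pins.
- wheel_center (a point): Centre (25 mm above its underside) of the bare aluminium idler wheel of a belt grinder: 64 mm diameter, 50 mm tall, about 0.4 kg, standing on its end face on the fixture plate, axis z, with the red cap in its top. Loose; it slides easily on the oiled plate; push it low, below half its height.
- wheel: The same wheel; origin at the centre of its underside.
- cap: Red bearing cap, 36 mm diameter, started in the middle of the wheel's top, standing 5.5 mm proud; origin at the centre of its top face, z up. A tight fit: it takes about 9 N straight down, travels 5 mm to its stop, then stands 0.5 mm proud (its top 25.5 mm above wheel_center, at first 30.5 mm), and stays there.
- drift_grip (a point): The drift (press tool) for the cap: a straight round blue shank 25 mm in diameter with a black domed end and a white nylon foot (34 mm diameter, flat), 100 mm tall, 0.16 kg, standing upright on its mat. This point is on its axis, 62 mm above the bottom of the foot, where to grip; the foot narrows to the shank 28 mm above its bottom.
- drift: The same drift; origin at the centre of the bottom of its foot, z along its axis.
- mat: Black rubber mat where the drift is kept, 90 x 90 x 3 mm, fixed on the bench; origin at the centre of its underside.
- spare_wheel: Bystander: finished dark idler wheel, 64 mm diameter, 50 mm tall, cap already home, standing in a plywood tray (130 x 110 x 22 mm) on the bench on the other side of the fixture from the mat.
- wrench: Bystander: 180 mm steel wrench lying on the bench.
- grease: Bystander: grease can, 70 mm diameter, 85 mm tall, standing.
- ball_knob: Bystander: polished aluminium ball knob, 49 mm diameter, 51 mm tall, standing on its neck.
- blade: Bystander: steel knife blank, about 230 mm long, 5 mm thick, lying.
- scales: Bystander: pair of dark wooden handle scales, 130 x 40 x 20 mm, lying stacked.

How it is judged (in metres and radians):
On the way, in this order (a step that is already met when the one before it is completed fails the run):
1. the wheel stands in the nest, touching both pins and the plunger, its cap not yet pressed (horizontal distance between wheel_center and nest_center below 0.002 m and angle between wheel's own z axis and vertical below 0.04 rad and contact force between wheel and pin_far above 0.2 N and contact force between wheel and pin_side above 0.2 N and contact force between wheel and plunger above 0.5 N and z of cap in the frame of wheel_center above 0.028 m), for 0.2 s.
2. with the wheel in the nest, the cap is fully home with the upright drift still on it, centred within 8 mm (z of cap in the frame of wheel_center below 0.0262 m and contact force between drift and cap above 0.5 N and horizontal distance between drift and cap below 0.008 m and angle between drift's own z axis and vertical below 0.12 rad and horizontal distance between wheel_center and nest_center below 0.003 m), for 0.05 s.
At the end, for the whole second after the job is handed in: The wheel stands upright within 2 mm of the nest's centre, touching both pins and the plunger; its cap is fully home (within 0.7 mm of its stop); the drift stands upright on its mat, its axis within 30 mm of the mat's centre; all at rest (horizontal distance between wheel_center and nest_center below 0.002 m and angle between wheel's own z axis and vertical below 0.04 rad and contact force between wheel and pin_far above 0.2 N and contact force between wheel and pin_side above 0.2 N and contact force between wheel and plunger above 0.5 N and z of cap in the frame of wheel_center below 0.0262 m and horizontal distance between drift and mat below 0.03 m and angle between drift's own z axis and vertical below 0.05 rad and height (world z) of drift below 0.006 m and linear speed of each of drift, wheel below 0.01 m/s).
It fails at once if the fingers press on the cap (contact force between the fingers and cap above 3 N).
It fails at once if the wheel tips (angle between wheel's own z axis and vertical above 0.35 rad).
It fails at once if the drift falls over (angle between drift's own z axis and vertical above 0.7 rad).
It fails at once if another thing on the bench is moved by more than 25 mm (distance of any of spare_wheel, wrench, grease, ball_knob, blade, scales from where it was at the start of the episode above 0.025 m).
It also fails if it takes over 64 s, if anything falls off the work surface, if the arm or the gripper's body presses on something with over 40 N, if the wrist force passes 120 N, or if a joint passes its speed limit or range.

ROBOT

A 6-joint arm with a two-finger parallel gripper is mounted at the origin on the work surface. World frame = base frame: x ahead of the robot, y to its left, z up, the work surface at z = 0. Lengths are in mm, angles in degrees, forces in N, time in s.
With the tool pointing down it reaches from about 400 to 825 mm from the base axis. Payload 7 kg.
Tool frame: the origin (TCP) lies midway between the tips of the shut fingers; the grasp point (between the pads) lies 19 mm behind it (hold_point_z is the distance from the TCP to the grasp point, in mm); z points along the fingers, y is the line along which they close (so a half turn about z gives the same grasp; the last joint's range is limited). The gripper opens to 88 mm and grips with 3 to 60 N. Pads are 19 mm wide; open, the fingers measure 130 mm over their backs; the gripper's body (78 mm by 193 mm) begins 47 mm behind the grasp point.
Start: joints at [-48.638, 20.546, 0.682, 0, -70.136, -16.507], TCP at [283.689, -612.467, 203.561] pointing down, gripper open.
Joint ranges: [-176.03, 176.03], [-82.01, 121.73], [-58.28, 71.71], [-173.87, 95.51], [-174.79, -0.11], [-173.66, 173.66]. Speed limits (degrees/s): [136.94, 136.94, 172.46, 180, 180, 180].

INTERFACE

Orientations are given as [roll, pitch, yaw] about the fixed x, y, z axes, in that order (R = Rz(yaw) Ry(pitch) Rx(roll)).
In Python, from rig import * gives the robot as it stands.
- The arm moves only by the tool jog_arm, never from a script. Its argument "rows" is a list of rows, each a list of 3 entries, a list of its own where there are three numbers: the gripper command: -1 is shut, 1 is fully open, values between are in proportion, then the shift along the tool's x, y, z in m, then the turn about the tool's z in rad. In form: [[fingers, [dx, dy, dz], turn], ...]. A call has 1 to 12 rows; each row shifts and turns the commanded pose from where the row before left it, along the tool's axes as they then stand; what a row does not reach is not made up. A row lasts 1/12 s, in which the tool goes at most 41.7 mm and 7.16 degrees, less where a joint would pass 70% of its speed; a pose out of reach is approached as far as the arm can. A call is refused whole if a number of a shift passes 0.0417 or a number of a turn 0.125, either way. A call with a gripper value outside its range is refused whole. The fingers move at their own pace and stop on an object; "squeeze" is the grip in N (left out, the last holds). Time passes only in rows, so rows that do not move let the fingers close. It gives the time, the measured TCP pose, the force, the opening and the grip force at its end, in the units of the state.
- state(): the state, without advancing time (a new reading comes with each control period).
- camera(name): name is "scene" or "top"; returns a dict with "image" (480x640x3 uint8, blue, green, red), "intrinsics" (3x3 intrinsics, pixels), "position" and "rotation" of the camera in the world. Camera axes: x right, y down, z forward; pixel columns grow to the right and rows downward; lengths in mm; the calibration is good to about 2 mm. A picture is of the moment at which its call begins. There is no depth.
- finish_job(): hands the job in; it is judged then, once.
The state is a dict: "time": time; "qpos": joint angles; "qvel": joint speeds; "tau": joint torques, N m; "ee_pos": TCP position; "eef_rot": TCP orientation; "force": force on the tool from outside, world axes, zero at the start; "ft_torque": the same for the moment, N m; "opening": opening from 0.0 (shut) to 1.0 (fully open); "gripper_force": force on a finger pad.
Only numpy, scipy, OpenCV 4.12 (cv2) and the standard library are available. Lean on these libraries where they do the work, as an engineer would, in place of code of your own. Each camera call takes 0.05 s, during which the arm holds its last target. There are 200 camera calls.

## Working session

There is one attempt and no reset: what is moved stays moved. The work goes in short steps, Python scripts to look and compute and a tool call to move; the robot and the scene stay as the last step left them, time stands still between calls to the robot, and variables do not carry over. Pictures are saved under pics/ and viewed, at most 13 in all, crops included, and the job is handed in when it is done.

Besides the shell and the picture viewer there is one more tool, called as name(argument=value, ...) on one line, values as JSON. jog_arm: Moves the arm, as the interface text tells. Its arguments: {"type":"object","properties":{"rows":{"type":"array"},"squeeze":{"type":"number"}},"required":["rows"]}

```bash
mkdir -p pics; python3 - <<'E'
from rig import *
import cv2
s=state();print({k:s[k] for k in('time','ee_pos','eef_rot','opening','force')})
for n in('scene','top'):
    c=camera(n);cv2.imwrite(f'pics/{n}0.png',c['image']);print(n,c['intrinsics'],c['position'],c['rotation'])
E
```

```text
{'time': 0.0, 'ee_pos': array([ 283.48836255, -612.01782251,  202.64208503]), 'eef_rot': array([ 1.79908834e+02, -7.06988908e-03, -1.55150771e+02]), 'opening': 0.9995386643446521, 'force': array([-0.82149835, -0.07261126, -0.25124817])}
scene [[488.39038893   0.         325.31367931]
 [  0.         488.39038893 238.46413129]
 [  0.           0.           1.        ]] [1087.80900578  258.42797049  767.98949661] [-139.79175953    1.07452894  119.67874994]
top [[584.03758294   0.         322.03009336]
 [  0.         584.03758294 241.56373509]
 [  0.           0.           1.        ]] [ 461.83146589  -55.08758166 1297.73874408] [-174.68525306    0.26518547  -88.48082426]
```

View pics/top0.png

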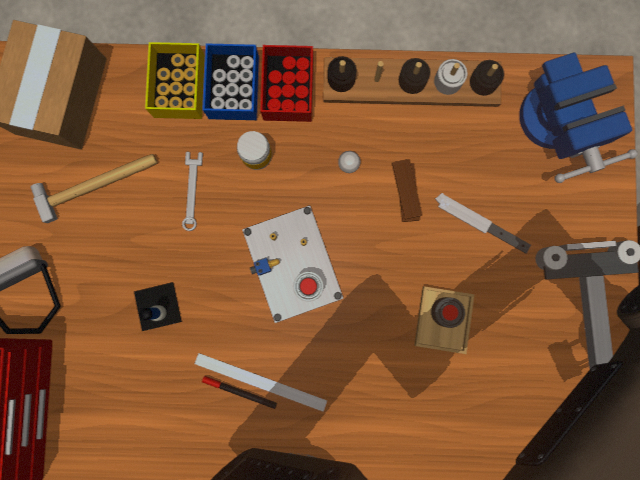

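View pics/scene0.png

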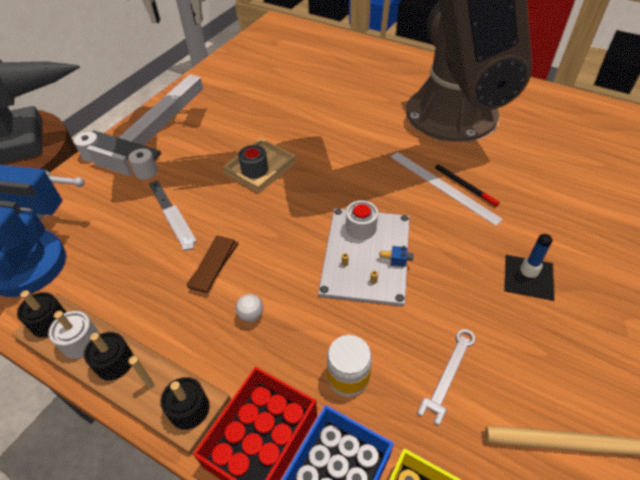

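The top view shows the plate centred near (292,265), the wheel's cap at (308,286), pins at (274,236) and (304,241), the plunger block at (262,266), and the drift and mat near (155,307). The scene view agrees with this. Next I'll enlarge the crops to get finer pixel positions.

```bash
cat > h.py <<'E'
import numpy as np,cv2
from scipy.spatial.transform import Rotation as Ro
def cam(c): return c['intrinsics'],np.array(c['position']),Ro.from_euler('xyz',c['rotation'],degrees=True).as_matrix() if np.size(c['rotation'])==3 else np.array(c['rotation'])
def back(c,uv,z):
    K,p,R=cam(c);d=R@np.linalg.inv(K)@np.array([uv[0],uv[1],1.]);return p+d*(z-p[2])/d[2]
def proj(c,P):
    K,p,R=cam(c);q=K@(R.T@(np.array(P,float)-p));return q[:2]/q[2]
E
python3 - <<'E'
from rig import *
from h import *
c=camera('top');im=c['image']
a=cv2.resize(im[200:330,230:350],None,fx=4.5,fy=4.5,interpolation=cv2.INTER_CUBIC)
b=cv2.resize(im[275:340,125:190],None,fx=4,fy=4,interpolation=cv2.INTER_CUBIC)
o=np.zeros((585,800,3),np.uint8);o[:a.shape[0],:a.shape[1]]=a;o[:260,540:800]=b
cv2.imwrite('pics/crop.png',o)
def cen(m,box):
    x0,y0,x1,y1=box;m=m[y0:y1,x0:x1];n,_,st,ce=cv2.connectedComponentsWithStats(m.astype(np.uint8));i=1+np.argmax(st[1:,4]);return ce[i]+[x0,y0],st[i,4]
b_,g,r=[im[...,i].astype(int) for i in range(3)]
cap=cen((r>120)&(g<80)&(b_<80),(285,265,330,310));print('cap',cap,back(c,cap[0],67.5+0*1))
m=cen((r<60)&(g<60)&(b_<60),(125,275,190,340));print('mat',m,back(c,m[0],3))
for n,uv in dict(pf=(274,236),ps=(304,241),s1=(247,231),s2=(308,211),s3=(338,296),s4=(277,318)).items(): print(n,back(c,uv,38 if n[0]=='p' else 12).round(1))
E
```

```text
cap (array([307.87850467, 285.86448598]), np.int32(214)) [481.86781498 -19.11738105  67.5       ]
mat (array([157.24445937, 305.68905306]), np.int32(1489)) [430.5179611  313.86145794   3.        ]
pf [588.2  58.3  38. ]
ps [579.   -7.1  38. ]
s1 [600.4 120.9  12. ]
s2 [648.6 -13.   12. ]
s3 [462.4 -84.1  12. ]
s4 [411.  48.  12.]
```

View pics/crop.png

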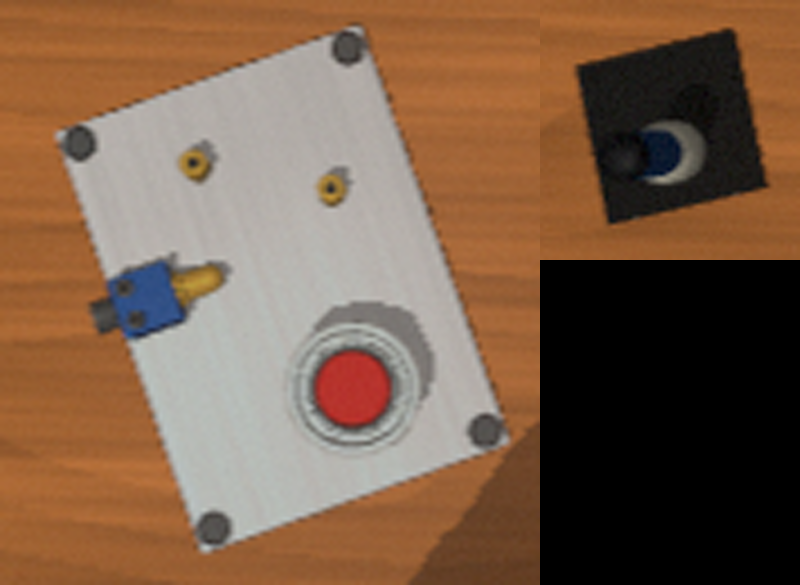

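The crop gives plate corners at (57,133), (362,27), (508,440) and (205,551), and pin tops at (193,163) and (330,187). The drift's dome is at (628,155) and its foot at (671,153).

```bash
python3 - <<'E'
from rig import *
from h import *
from scipy.optimize import least_squares
c=camera('top')
A=lambda x,y:(np.array([x,y])+.5)/4.5-.5+[230,200]
B=lambda x,y:(np.array([x-540,y])+.5)/4-.5+[125,275]
# nest frame relative nest_center, z
pts=[((75,80,12),A(57,133)),((75,-80,12),A(362,27)),((-145,-80,12),A(508,440)),((-145,80,12),A(205,551)),((33.8,19.5,38),A(193,163)),((0,-39,38),A(330,187))]
def f(q):
    R=Ro.from_euler('z',q[2]).as_matrix()
    return np.concatenate([proj(c,R@np.array(p)+[q[0],q[1],0])-uv for p,uv in pts])
s=least_squares(f,[560,30,.3],loss='soft_l1');print('nest',s.x[:2],np.degrees(s.x[2]),f(s.x).round(1))
w=back(c,(307.88,285.86),67.5)[:2]
R=Ro.from_euler('z',s.x[2]).as_matrix()[:2,:2];print('wheel',w,'rel',R.T@(w-s.x[:2]))
print('wheel via rim',back(c,A(352,387),62))
print('dome',back(c,B(628,155),95),'foot',back(c,B(671,153),24))
mc=np.mean([back(c,B(*p),3) for p in((577,66),(735,30),(767,186),(609,223))],0);print('mat',mc, 'edge yaw',np.degrees(np.arctan2(*(back(c,B(577,66),3)-back(c,B(735,30),3))[:2])))
print(proj(c,(mc[0],mc[1],95)))
c2=camera('scene');np.set_printoptions(precision=1,suppress=True)
print('scene proj nest',proj(c2,[*s.x[:2],12]),'cap',proj(c2,[*w,67.5]),'mat',proj(c2,mc))
im=c2['image'].astype(int);m=((im[...,2]>130)&(im[...,1]<70)&(im[...,0]<70)).astype(np.uint8);m[:, :330]=0;m[:190]=0;m[230:]=0;m[:,400:]=0
print('cap px scene',np.argwhere(m).mean(0)[::-1],m.sum())
E
```

```text
nest [564.36104104  30.83712871] 21.329222094416288 [-0.5 -0.4 -0.3 -1.1  1.1  0.6 -0.5  0.9  0.1 -0.1  0.3  0. ]
wheel [481.87729344 -19.1202517 ] rel [-95.00490905 -16.53407785]
wheel via rim [482.48793126 -18.84592525  62.        ]
dome [416.53378455 308.58728184  95.        ] foot [415.55734446 306.77794142  24.        ]
mat [429.58728895 312.97362441   3.        ] edge yaw -14.374424133660542
[144.8361326  306.90658264]
scene proj nest [364.5 266.4] cap [361.8 210.3] mat [528.7 276.8]
cap px scene [361.7 210.4] 170
```

```bash
cat >> h.py <<'E'
N=np.array([564.4,30.8]);NY=21.3
def n2w(x,y): return N+Ro.from_euler('z',NY,degrees=True).as_matrix()[:2,:2]@[x,y]
def cradle(wx,wy,d,ang):  # tool pose when cradle axis is at angle ang (nest) from wheel, dist d
    a=np.radians(ang);p=n2w(wx+d*np.cos(a),wy+d*np.sin(a));return p,(ang-180+NY-180)
def plan(wps,g,s):
    """wps: (x,y,z,yaw,n) ; prints rows"""
    p=np.array(s['ee_pos']);y=s['eef_rot'][2];print('from',p.round(1),round(y,1))
    for x,yy,z,w,n in wps:
        t=np.array([x,yy,z],float);dw=(w-y+180)%360-180;out=[]
        for k in range(n):
            R=Ro.from_euler('xyz',[180,0,y+dw*k/n],degrees=True)
            d=R.inv().apply((t-p)/n)/1000;out.append([g,[*map(float,d.round(4))],float(round(-np.radians(dw/n),4))])
        print(out);p,y=t,y+dw
E
python3 - <<'E'
from rig import *
from h import *
s=state()
(p,w)=cradle(-95,-16.5,52,195);print(p,w)
plan([(450,-250,200,w,10),(*p,130,w,9),(*p,20,w,5)],-.55,s)
E
```

```text
[439.97470801 -49.86645745] -143.7
from [ 283.6 -612.3  203.1] -155.1
[[-0.55, [-0.0303, 0.0259, 0.0003], -0.02], [-0.55, [-0.0308, 0.0253, 0.0003], -0.02], [-0.55, [-0.0313, 0.0246, 0.0003], -0.02], [-0.55, [-0.0318, 0.024, 0.0003], -0.02], [-0.55, [-0.0323, 0.0234, 0.0003], -0.02], [-0.55, [-0.0328, 0.0227, 0.0003], -0.02], [-0.55, [-0.0332, 0.0221, 0.0003], -0.02], [-0.55, [-0.0336, 0.0214, 0.0003], -0.02], [-0.55, [-0.0341, 0.0207, 0.0003], -0.02], [-0.55, [-0.0345, 0.02, 0.0003], -0.02]]
[[-0.55, [-0.0123, 0.0186, 0.0078], -0.0], [-0.55, [-0.0123, 0.0186, 0.0078], -0.0], [-0.55, [-0.0123, 0.0186, 0.0078], -0.0], [-0.55, [-0.0123, 0.0186, 0.0078], -0.0], [-0.55, [-0.0123, 0.0186, 0.0078], -0.0], [-0.55, [-0.0123, 0.0186, 0.0078], -0.0], [-0.55, [-0.0123, 0.0186, 0.0078], -0.0], [-0.55, [-0.0123, 0.0186, 0.0078], -0.0], [-0.55, [-0.0123, 0.0186, 0.0078], -0.0]]
[[-0.55, [0.0, -0.0, 0.022], -0.0], [-0.55, [0.0, -0.0, 0.022], -0.0], [-0.55, [0.0, -0.0, 0.022], -0.0], [-0.55, [0.0, -0.0, 0.022], -0.0], [-0.55, [0.0, -0.0, 0.022], -0.0]]
```

jog_arm(rows=[[-0.55,[-0.03,0.026,0],-0.02],[-0.55,[-0.031,0.025,0],-0.02],[-0.55,[-0.031,0.025,0],-0.02],[-0.55,[-0.032,0.024,0],-0.02],[-0.55,[-0.032,0.023,0],-0.02],[-0.55,[-0.033,0.023,0],-0.02],[-0.55,[-0.033,0.022,0],-0.02],[-0.55,[-0.034,0.021,0],-0.02],[-0.55,[-0.034,0.021,0],-0.02],[-0.55,[-0.034,0.02,0],-0.02],[-0.55,[-0.016,0.024,0],0],[-0.55,[-0.016,0.024,0],0]])

```text
time: 1.25
ee_pos: [447.3, -191.1, 203.4]
eef_rot: [180.0, -0.0, -143.6]
force: [1.1, 0.9, -0.5]
opening: 0.234
gripper_force: 0.0
```

jog_arm(rows=[[-0.55,[-0.016,0.024,0],0],[-0.55,[-0.016,0.024,0.01],0],[-0.55,[-0.016,0.024,0.02],0],[-0.55,[-0.016,0.024,0.02],0],[-0.55,[-0.012,0.018,0.02],0],[-0.55,[0,0,0],0],[-0.55,[0,0,0],0]])

```text
time: 1.83
ee_pos: [440.0, -55.4, 133.0]
eef_rot: [180.0, -0.1, -143.5]
force: [1.3, 0.2, 0.2]
opening: 0.226
gripper_force: 0.0
```

```bash
python3 - <<'E'
from rig import *
from h import *
s=state();print(s['time'],s['opening'],s['eef_rot'],s['force'],s['qpos'].round(0))
(p,w)=cradle(-95,-16.5,52,195)
plan([(*p,20,w,5)],-.55,s)
E
```

```text
1.8333 0.22581997451923067 [ 1.79970903e+02 -9.83113596e-02 -1.43530326e+02] [1.27333748 0.2269571  0.19634241] [ 18.   2. -33.   0. -55. -72.]
from [440.  -55.4 133. ] -143.5
[[-0.55, [-0.0007, 0.0009, 0.0226], 0.0006], [-0.55, [-0.0007, 0.0009, 0.0226], 0.0006], [-0.55, [-0.0007, 0.0009, 0.0226], 0.0006], [-0.55, [-0.0007, 0.0009, 0.0226], 0.0006], [-0.55, [-0.0007, 0.0009, 0.0226], 0.0006]]
```

jog_arm(rows=[[-0.55,[-0.001,0.001,0.023],0],[-0.55,[-0.001,0.001,0.023],0],[-0.55,[-0.001,0.001,0.022],0],[-0.55,[0,0.001,0.022],0],[-0.55,[0,0.001,0.022],0],[-0.55,[0,0,0],0],[-0.55,[0,0,0],0]])

```text
time: 2.42
ee_pos: [440.0, -51.1, 21.7]
eef_rot: [180.0, -0.1, -143.7]
force: [-0.4, -0.1, 1.0]
opening: 0.225
gripper_force: 0.0
```

```bash
python3 - <<'E'
from rig import *
from h import *
s=state()
c=camera('scene');cv2.imwrite('pics/s1.png',cv2.resize(c['image'][140:340,270:470],None,fx=3,fy=3,interpolation=cv2.INTER_CUBIC))
# push path: contact d=40 from start, slide wheel to (-50,2), then rotate to 205 and on to home
W=[((-95,-16.5),41,195,2),((-70,-8),40,198,4),((-52,-1),40,205,4),((-30,0),40,205,5),((-10,0),40,205,5),((0,0),40,205,4)]
wp=[]
for q,d,a,n in W:
    p,w=cradle(*q,d,a);wp.append((*p,20,w,n))
plan(wp,-.55,s)
E
```

```text
from [440.  -51.1  21.7] -143.7
[[-0.55, [-0.0059, 0.0005, 0.0009], -0.0001], [-0.55, [-0.0059, 0.0005, 0.0009], -0.0001]]
[[-0.55, [-0.0069, -0.0001, -0.0], -0.0131], [-0.55, [-0.0068, -0.0002, -0.0], -0.0131], [-0.55, [-0.0068, -0.0003, -0.0], -0.0131], [-0.55, [-0.0068, -0.0004, -0.0], -0.0131]]
[[-0.55, [-0.0049, -0.0009, -0.0], -0.0305], [-0.55, [-0.0049, -0.0011, -0.0], -0.0305], [-0.55, [-0.0048, -0.0012, -0.0], -0.0305], [-0.55, [-0.0048, -0.0014, -0.0], -0.0305]]
[[-0.55, [-0.0041, -0.0017, -0.0], -0.0], [-0.55, [-0.0041, -0.0017, -0.0], -0.0], [-0.55, [-0.0041, -0.0017, -0.0], -0.0], [-0.55, [-0.0041, -0.0017, -0.0], -0.0], [-0.55, [-0.0041, -0.0017, -0.0], -0.0]]
[[-0.55, [-0.0036, -0.0017, -0.0], -0.0], [-0.55, [-0.0036, -0.0017, -0.0], -0.0], [-0.55, [-0.0036, -0.0017, -0.0], -0.0], [-0.55, [-0.0036, -0.0017, -0.0], -0.0], [-0.55, [-0.0036, -0.0017, -0.0], -0.0]]
[[-0.55, [-0.0023, -0.0011, -0.0], -0.0], [-0.55, [-0.0023, -0.0011, -0.0], -0.0], [-0.55, [-0.0023, -0.0011, -0.0], -0.0], [-0.55, [-0.0023, -0.0011, -0.0], -0.0]]
```

View pics/s1.png

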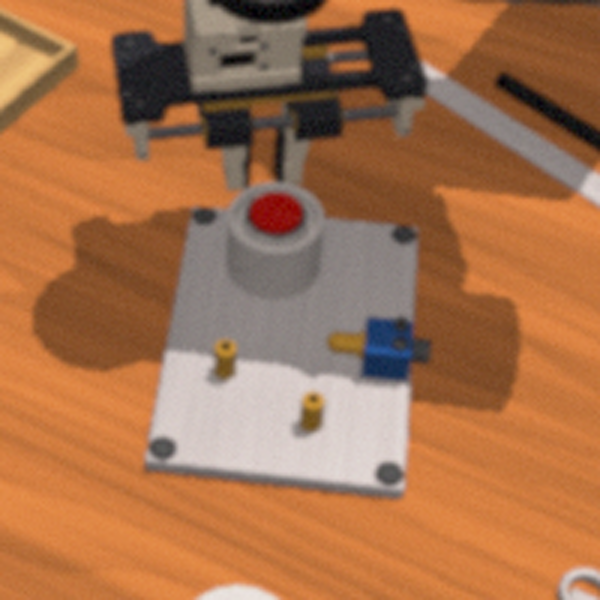

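The fingers straddle the rear of the wheel (fingertips near crop pixel (265,180), cap at (276,213)) and the path is clear, so I start pushing.

jog_arm(rows=[[-0.55,[-0.006,0.0005,0.001],0],[-0.55,[-0.006,0.0005,0.001],0],[-0.55,[-0.004,0,0],-0.008],[-0.55,[-0.004,0,0],-0.008],[-0.55,[-0.004,-0.0002,0],-0.008],[-0.55,[-0.004,-0.0002,0],-0.008],[-0.55,[-0.004,-0.0002,0],-0.007],[-0.55,[-0.004,-0.0002,0],-0.007],[-0.55,[-0.0035,-0.0003,0],-0.007]])

```text
time: 3.22
ee_pos: [471.9, -26.2, 19.5]
eef_rot: [180.0, -0.0, -140.6]
force: [-1.3, -0.7, 1.3]
opening: 0.227
gripper_force: 0.7
```

```bash
cat >> h.py <<'E'
def capfind(c,near=None):
    im=c['image'].astype(int);m=((im[...,2]>80)&(im[...,1]<im[...,2]*.45)&(im[...,0]<im[...,2]*.45)).astype(np.uint8)
    n,_,st,ce=cv2.connectedComponentsWithStats(m)
    o=[]
    for i in range(1,n):
        if 40<st[i,4]<400:
            P=back(c,ce[i],67.5);q=Ro.from_euler('z',-NY,degrees=True).as_matrix()[:2,:2]@(P[:2]-N)
            if -130<q[0]<40 and abs(q[1])<50:o.append((q.round(1),int(st[i,4])))
    return o
E
python3 - <<'E'
from rig import *
from h import *
for n in('scene','top'):print(n,capfind(camera(n)))
s=state()
W=[((-52,-1),40,205,4),((-30,0),40,205,7),((-12,0),40,205,6),((0,0),40,205,6)]
wp=[]
for q,d,a,n in W:
    p,w=cradle(*q,d,a);wp.append((*p,20,w,n))
plan(wp,-.55,s);print(s['force'])
E
```

```text
scene [(array([-65.8,  -7.1]), 197)]
top []
from [472.3 -26.1  19.5] -140.6
[[-0.55, [-0.0044, -0.001, -0.0001], -0.0301], [-0.55, [-0.0044, -0.0012, -0.0001], -0.0301], [-0.55, [-0.0044, -0.0013, -0.0001], -0.0301], [-0.55, [-0.0043, -0.0014, -0.0001], -0.0301]]
[[-0.55, [-0.0029, -0.0012, -0.0], -0.0], [-0.55, [-0.0029, -0.0012, -0.0], -0.0], [-0.55, [-0.0029, -0.0012, -0.0], -0.0], [-0.55, [-0.0029, -0.0012, -0.0], -0.0], [-0.55, [-0.0029, -0.0012, -0.0], -0.0], [-0.55, [-0.0029, -0.0012, -0.0], -0.0], [-0.55, [-0.0029, -0.0012, -0.0], -0.0]]
[[-0.55, [-0.0027, -0.0013, -0.0], -0.0], [-0.55, [-0.0027, -0.0013, -0.0], -0.0], [-0.55, [-0.0027, -0.0013, -0.0], -0.0], [-0.55, [-0.0027, -0.0013, -0.0], -0.0], [-0.55, [-0.0027, -0.0013, -0.0], -0.0], [-0.55, [-0.0027, -0.0013, -0.0], -0.0]]
[[-0.55, [-0.0018, -0.0008, -0.0], -0.0], [-0.55, [-0.0018, -0.0008, -0.0], -0.0], [-0.55, [-0.0018, -0.0008, -0.0], -0.0], [-0.55, [-0.0018, -0.0008, -0.0], -0.0], [-0.55, [-0.0018, -0.0008, -0.0], -0.0], [-0.55, [-0.0018, -0.0008, -0.0], -0.0]]
[ 0.26754633  0.55008798 -1.18306255]
```

jog_arm(rows=[[-0.55,[-0.0034,-0.001,0],-0.03],[-0.55,[-0.0034,-0.001,0],-0.03],[-0.55,[-0.0034,-0.0012,0],-0.03],[-0.55,[-0.0033,-0.0013,0],-0.03],[-0.55,[-0.0029,-0.0012,0],0],[-0.55,[-0.0029,-0.0012,0],0],[-0.55,[-0.0029,-0.0012,0],0],[-0.55,[-0.0029,-0.0012,0],0]])

```text
time: 3.98
ee_pos: [496.2, -15.7, 19.5]
eef_rot: [180.0, -0.0, -133.8]
force: [-1.3, -0.3, -0.7]
opening: 0.224
gripper_force: 0.4
```

```bash
python3 - <<'E'
from rig import *
from h import *
for n in('scene','top'):print(n,capfind(camera(n)))
s=state()
W=[((-25,0),42,205,1),((-12,0),42,205,1),((0,0),42,205,1)]
plan([(*p,20,w,n) for q,d,a,n in W for p,w in [cradle(*q,d,a)]],-.55,s);print(s['force'])
E
```

```text
scene [(array([-41.2,  -1.4]), 207)]
top []
from [496.8 -15.5  19.6] -133.8
[[-0.55, [-0.0156, -0.0063, -0.0004], -0.0015]]
[[-0.55, [-0.0118, -0.0055, -0.0], -0.0]]
[[-0.55, [-0.0109, -0.0051, -0.0], -0.0]]
[-0.70232831  0.03446961  0.03581015]
```

jog_arm(rows=[[-0.55,[-0.0026,-0.001,0],0],[-0.55,[-0.0026,-0.001,0],0],[-0.55,[-0.0026,-0.001,0],0],[-0.55,[-0.0026,-0.001,0],0],[-0.55,[-0.0026,-0.0011,0],0],[-0.55,[-0.0026,-0.0012,0],0],[-0.55,[0,0,0],0]])

```text
time: 4.67
ee_pos: [511.4, -9.5, 19.5]
eef_rot: [-180.0, -0.1, -133.8]
force: [0.5, -4.2, 0.1]
opening: 0.224
gripper_force: 2.3
```

```bash
python3 - <<'E'
from rig import *
from h import *
for n in('scene','top'):print(n,capfind(camera(n)))
s=state()
W=[((-12,0),42,205,1),((0,0),42,205,1)]
plan([(*p,20,w,n) for q,d,a,n in W for p,w in [cradle(*q,d,a)]],-.55,s);print(s['force'])
E
```

```text
scene [(array([-24.8,  -2.3]), 213)]
top []
from [511.2  -9.4  19.5] -133.8
[[-0.55, [-0.013, -0.0055, -0.0005], -0.0017]]
[[-0.55, [-0.0109, -0.0051, -0.0], -0.0]]
[-0.02971776 -5.34363101  1.07096633]
```

jog_arm(rows=[[-0.55,[-0.0026,-0.0007,0],0],[-0.55,[-0.0026,-0.0007,0],0],[-0.55,[-0.0026,-0.0007,0],0],[-0.55,[-0.0026,-0.0007,0],0],[-0.55,[-0.0026,-0.0009,0],0],[-0.55,[0,0,0],0]])

```text
time: 5.27
ee_pos: [523.8, -2.2, 19.7]
eef_rot: [-180.0, 0.0, -133.8]
force: [0.5, -3.8, -0.1]
opening: 0.226
gripper_force: 1.9
```

```bash
python3 - <<'E'
from rig import *
from h import *
c=camera('scene');print(capfind(c))
cv2.imwrite('pics/s2.png',cv2.resize(c['image'][180:310,300:430],None,fx=4,fy=4,interpolation=cv2.INTER_CUBIC))
s=state()
plan([(*p,20,w,n) for q,d,a,n in [((0,0),42,205,1)] for p,w in [cradle(*q,d,a)]],-.55,s);print(s['force'])
E
```

```text
[(array([-9.9, -0.5]), 224)]
from [523.5  -2.2  19.7] -133.8
[[-0.55, [-0.0101, -0.0067, -0.0003], -0.0014]]
[ 0.65060441 -4.38774864  0.17372406]
```

View pics/s2.png

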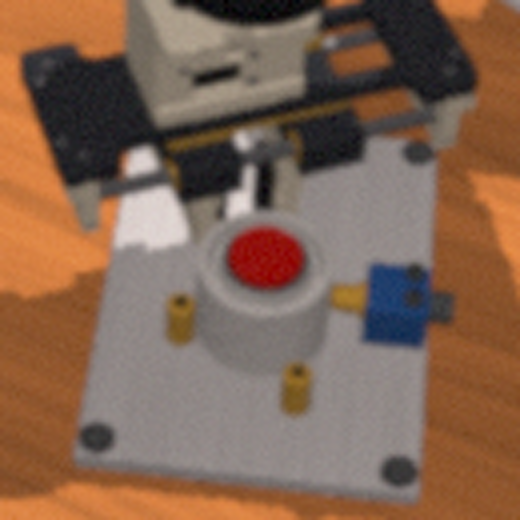

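The wheel (cap at crop pixel (265,258)) is about 10 mm short of home. The plunger nose at (350,297) is pressing on its flank. I'll continue with small steps and watch the force.

jog_arm(rows=[[-0.55,[-0.002,-0.001,0],0],[-0.55,[-0.002,-0.001,0],0],[-0.55,[-0.002,-0.001,0],0],[-0.55,[-0.002,-0.001,0],0],[-0.55,[0,0,0],0]])

```text
time: 5.73
ee_pos: [532.2, 1.5, 19.6]
eef_rot: [-180.0, 0.0, -133.8]
force: [-0.1, -0.3, -0.4]
opening: 0.232
gripper_force: 0.2
```

```bash
python3 - <<'E'
from rig import *
from h import *
c=camera('scene');print(capfind(c));s=state();print(s['force'],s['ee_pos'])
E
```

```text
[(array([-0.4,  0.1]), 228)]
[-0.16874558  0.40538485 -0.00820601] [532.11433348   1.49899346  19.59003628]
```

jog_arm(rows=[[-0.55,[-0.001,-0.0003,0],0],[-0.55,[-0.001,-0.0003,0],0],[-0.55,[0,0,0],0]])

```text
time: 6.03
ee_pos: [533.7, 2.3, 19.6]
eef_rot: [-180.0, 0.0, -133.8]
force: [0.3, -0.6, -0.3]
opening: 0.227
gripper_force: 0.2
```

```bash
python3 - <<'E'
from rig import *
from h import *
c=camera('scene');print(capfind(c));s=state();print(s['force'],s['ee_pos'])
D=(416,307.5)
b=cradle(0,0,65,205)
# drift grasp yaw: fingers
plan([(*b[0],20,b[1],3),(*b[0],150,b[1],4),(*D,190,-155,10)],1,s)
E
```

```text
[(array([1.4, 0.2]), 223)]
[-0.0968509  -0.91495296 -0.08834378] [533.60711673   2.2086126   19.62711611]
from [533.6   2.2  19.6] -133.8
[[1, [0.0077, -0.0008, -0.0001], -0.0004], [1, [0.0077, -0.0008, -0.0001], -0.0004], [1, [0.0077, -0.0008, -0.0001], -0.0004]]
[[1, [-0.0, 0.0, -0.0325], -0.0], [1, [-0.0, 0.0, -0.0325], -0.0], [1, [-0.0, 0.0, -0.0325], -0.0], [1, [-0.0, 0.0, -0.0325], -0.0]]
[[1, [-0.0163, 0.0298, -0.004], 0.0372], [1, [-0.0151, 0.0304, -0.004], 0.0372], [1, [-0.014, 0.031, -0.004], 0.0372], [1, [-0.0128, 0.0315, -0.004], 0.0372], [1, [-0.0117, 0.0319, -0.004], 0.0372], [1, [-0.0105, 0.0323, -0.004], 0.0372], [1, [-0.0092, 0.0327, -0.004], 0.0372], [1, [-0.008, 0.033, -0.004], 0.0372], [1, [-0.0068, 0.0333, -0.004], 0.0372], [1, [-0.0056, 0.0335, -0.004], 0.0372]]
```

jog_arm(rows=[[-0.55,[-0.001,-0.0003,0],0],[-0.55,[-0.001,-0.0003,0],0],[-0.55,[0,0,0],0]])

```text
time: 6.33
ee_pos: [534.1, 2.4, 19.4]
eef_rot: [179.9, -0.1, -133.8]
force: [-3.6, -2.4, 3.4]
opening: 0.222
gripper_force: 2.2
```

```bash
python3 - <<'E'
from rig import *
from h import *
c=camera('scene');print(capfind(c));s=state();print(s['force'],s['ee_pos'])
E
```

```text
[(array([1.6, 0. ]), 224)]
[-3.89773426 -3.20931795  3.6453885 ] [534.06610587   2.38590664  19.39872387]
```

Force has now risen to 5–6 N with no further motion, so the wheel is seated. I'll back off and go to the drift.

jog_arm(rows=[[-0.55,[0.008,0,0],0],[-0.55,[0.008,0,0],0],[-0.55,[0.008,0,0],0],[-0.55,[0,0,-0.035],0],[-0.55,[0,0,-0.035],0],[-0.55,[0,0,-0.035],0],[1,[0,0,-0.035],0],[1,[-0.016,0.03,0],0.037],[1,[-0.015,0.03,0],0.037],[1,[-0.014,0.031,0],0.037],[1,[-0.013,0.031,0],0.037],[1,[-0.012,0.032,0],0.037]])

```text
time: 7.38
ee_pos: [466.7, 148.1, 159.9]
eef_rot: [180.0, 0.1, -144.5]
force: [1.3, 0.2, -0.7]
opening: 0.619
gripper_force: 0.0
```

jog_arm(rows=[[1,[-0.01,0.032,0],0.037],[1,[-0.009,0.033,0],0.037],[1,[-0.008,0.033,0],0.037],[1,[0,0,0],0.037],[1,[0,0,0],0.037],[1,[0,0,0],0]])

```text
time: 7.88
ee_pos: [435.5, 244.2, 159.5]
eef_rot: [180.0, 0.0, -155.0]
force: [0.3, 0.3, 0.3]
opening: 0.99
gripper_force: 0.0
```

```bash
python3 - <<'E'
from rig import *
from h import *
c=camera('scene');print(capfind(c))
ct=camera('top');print(capfind(ct))
cv2.imwrite('pics/s3.png',np.hstack([cv2.resize(c['image'][190:310,470:600],(400,369),interpolation=cv2.INTER_CUBIC),cv2.resize(ct['image'][200:330,230:350],(340,369),interpolation=cv2.INTER_CUBIC)]))
s=state();D=(416,307.5)
print('pred scene foot',proj(c,(*D,3)),'shank',proj(c,(*D,65)),'top',proj(c,(*D,103)))
plan([(*D,150,-155,3),(*D,46,-155,5)],1,s);print(s['opening'])
E
```

```text
[(array([0.5, 0.1]), 227)]
[(array([-0.2,  0.7]), 217)]
pred scene foot [527.7396601  270.69299112] shank [537.84051633 250.50449417] top [544.5787975  237.03674788]
from [435.9 243.5 159.6] -154.9
[[1, [-0.003, 0.0221, 0.0032], 0.0005], [1, [-0.003, 0.0221, 0.0032], 0.0005], [1, [-0.003, 0.0221, 0.0032], 0.0005]]
[[1, [0.0, -0.0, 0.0208], -0.0], [1, [0.0, -0.0, 0.0208], -0.0], [1, [0.0, -0.0, 0.0208], -0.0], [1, [0.0, -0.0, 0.0208], -0.0], [1, [0.0, -0.0, 0.0208], -0.0]]
1.0010076953583749
```

View pics/s3.png

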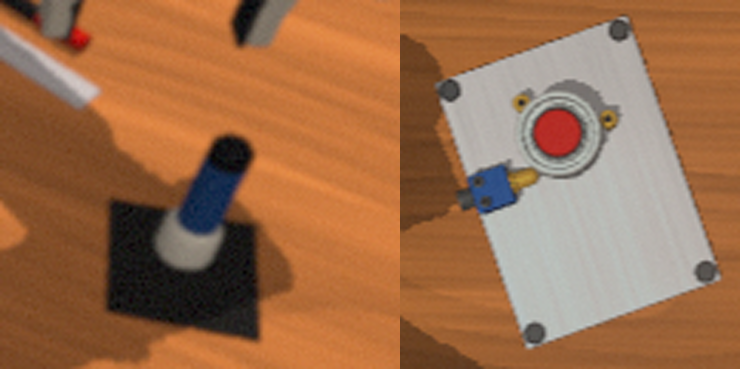

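The right-hand crop shows the wheel seated against both pins and the plunger. The left-hand crop shows the drift upright on its mat, with its top at about (545,239), within 2 px of prediction. I'll move above it and descend.

jog_arm(rows=[[1,[-0.003,0.022,0.003],0],[1,[-0.003,0.022,0.003],0],[1,[-0.004,0.0235,0.003],0],[1,[0,0,0.021],0],[1,[0,0,0.021],0],[1,[0,0,0.021],0],[1,[0,0,0.021],0],[1,[0,0,0.02],0],[1,[0,0,0],0]])

```text
time: 8.73
ee_pos: [415.1, 306.5, 43.2]
eef_rot: [-179.9, -0.3, -155.0]
force: [-0.8, -0.5, 0.1]
opening: 1.001
gripper_force: 0.0
```

```bash
python3 - <<'E'
from rig import *
from h import *
s=state();print(s['force'],s['opening']);plan([(416.5,309.3,46,-155,1)],1,s)
E
```

```text
[-0.80361421 -0.5272757   0.071625  ] 1.0009973267078123
from [415.1 306.5  43.2] -155.0
[[1, [-0.0025, 0.0019, -0.0028], -0.0002]]
```

Correct the position, then close slowly with a moderate grip.

jog_arm(rows=[[0.3,[-0.0025,0.002,-0.003],0],[0,[0,0,0],0],[-0.2,[0,0,0],0],[-0.3,[0,0,0],0],[-0.4,[0,0,0],0],[-0.5,[0,0,0],0],[-0.7,[0,0,0],0],[-1,[0,0,0],0],[-1,[0,0,0],0],[-1,[0,0,0],0],[-1,[0,0,0],0]], squeeze=30)

```text
time: 9.65
ee_pos: [417.9, 312.1, 49.6]
eef_rot: [-180.0, -0.0, -155.0]
force: [0.9, -0.1, 1.3]
opening: 0.279
gripper_force: 30.0
```

jog_arm(rows=[[-1,[0,0,-0.005],0],[-1,[0,0,-0.015],0],[-1,[0,0,-0.025],0],[-1,[0,0,-0.025],0],[-1,[0,0,-0.03],0],[-1,[0,0,0],0],[-1,[0,0,0],0]])

```text
time: 10.23
ee_pos: [418.4, 313.0, 151.4]
eef_rot: [179.9, 0.2, -155.0]
force: [-0.8, -0.3, -3.0]
opening: 0.274
gripper_force: 30.0
```

```bash
python3 - <<'E'
from rig import *
from h import *
c=camera('scene');ct=camera('top');s=state();print(s['force'],s['opening'],s['gripper_force'],s['ee_pos'],s['eef_rot'])
p=s['ee_pos'];
for z in(-43,-15,57): print(z,proj(c,p+[0,0,z]),proj(ct,p+[0,0,z]))
u,v=map(int,proj(c,p+[0,0,-10]))
u2,v2=map(int,proj(ct,p+[0,0,-10]))
cv2.imwrite('pics/s4.png',np.hstack([cv2.resize(i[b-50:b+50,a-50:a+50],(400,400),interpolation=cv2.INTER_CUBIC) for i,a,b in((c['image'],u,v),(ct['image'],u2,v2))]));print(u,v,u2,v2,capfind(ct),capfind(c))
# above the cap
plan([(*p[:2],150,-155,2),(564.4,30.8,150,-155,11)],-1,s)
E
```

```text
[-1.01146603 -0.15506408 -2.75753376] 0.2756592798791682 29.99558061361313 [417.32816445 311.60900437 148.98496416] [-1.79999055e+02 -5.96871608e-02 -1.54991690e+02]
-43 [547.3199421  237.29842295] [143.51685286 313.10224245]
-15 [552.67957865 226.73266046] [139.15074435 313.51679856]
57 [567.80588253 196.91329999] [126.89380508 314.68057841]
553 224 138 313 [(array([-0.1,  0.5]), 217)] [(array([0.5, 0.1]), 230)]
from [417.3 311.6 149. ] -155.0
[[-1, [0.0, 0.0, -0.0005], 0.0001], [-1, [-0.0, 0.0, -0.0005], 0.0001]]
[[-1, [-0.0013, -0.0288, -0.0], -0.0], [-1, [-0.0013, -0.0288, -0.0], -0.0], [-1, [-0.0013, -0.0288, -0.0], -0.0], [-1, [-0.0013, -0.0288, -0.0], -0.0], [-1, [-0.0013, -0.0288, -0.0], -0.0], [-1, [-0.0013, -0.0288, -0.0], -0.0], [-1, [-0.0013, -0.0288, -0.0], -0.0], [-1, [-0.0013, -0.0288, -0.0], -0.0], [-1, [-0.0013, -0.0288, -0.0], -0.0], [-1, [-0.0013, -0.0288, -0.0], -0.0], [-1, [-0.0013, -0.0288, -0.0], -0.0]]
```

View pics/s4.png

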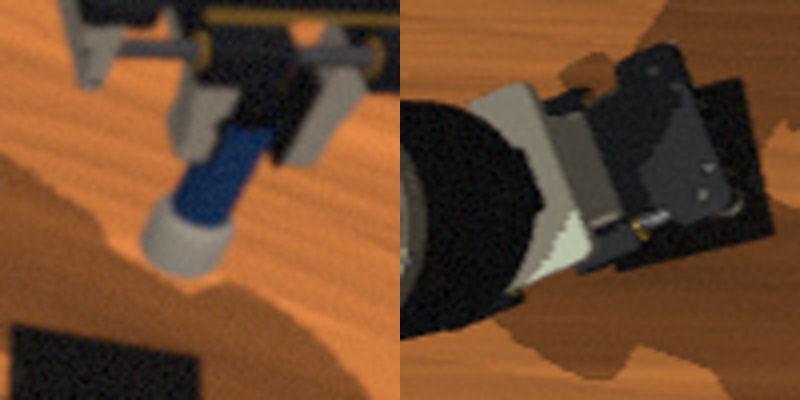

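The drift is held upright, with its foot at crop pixel (183,258), about 1–2 px from prediction. I'll carry it over the cap.

jog_arm(rows=[[-1,[0,-0.01,0],0],[-1,[-0.001,-0.02,0],0],[-1,[-0.001,-0.029,0],0],[-1,[-0.001,-0.029,0],0],[-1,[-0.001,-0.029,0],0],[-1,[-0.001,-0.029,0],0],[-1,[-0.002,-0.029,0],0],[-1,[-0.002,-0.029,0],0],[-1,[-0.002,-0.029,0],0],[-1,[-0.001,-0.029,0],0],[-1,[-0.001,-0.029,0],0],[-1,[-0.001,-0.018,0],0]])

```text
time: 11.33
ee_pos: [561.1, 35.0, 148.0]
eef_rot: [-180.0, -0.2, -155.0]
force: [-0.0, 1.1, -2.0]
opening: 0.278
gripper_force: 30.0
```

jog_arm(rows=[[-1,[0,-0.008,0.005],0],[-1,[0,0,0.01],0],[-1,[0,0,0.005],0],[-1,[0,0,0],0]])

```text
time: 11.67
ee_pos: [562.8, 30.7, 127.1]
eef_rot: [179.9, -0.2, -155.0]
force: [-1.1, 0.4, -1.8]
opening: 0.276
gripper_force: 30.0
```

```bash
python3 - <<'E'
from rig import *
from h import *
c=camera('scene');ee=[]
for i in range(3): s=state();ee.append(s['ee_pos'])
print(s['force'],ee,s['eef_rot'])
p=s['ee_pos'];print('foot pred',proj(c,p-[0,0,45]),'cap top',proj(c,[*N,67.5]),'foot aim',proj(c,[*N,p[2]-45]))
cv2.imwrite('pics/s5.png',cv2.resize(c['image'][205:305,315:415],(600,600),interpolation=cv2.INTER_CUBIC))
plan([(*N,p[2],-155,1)],-1,s)
E
```

```text
[-0.0270587   0.11299454 -1.44661699] [array([563.39588008,  31.05463317, 128.12106502]), array([563.39588008,  31.05463317, 128.12106502]), array([563.39588008,  31.05463317, 128.12106502])] [ 1.79977638e+02 -1.64188755e-01 -1.54936395e+02]
foot pred [366.4914095 242.5102015] cap top [365.73670893 248.24208965] foot aim [366.11839368 242.83046537]
from [563.4  31.1 128.1] -154.9
[[-1, [-0.0008, -0.0007, -0.0], 0.0011]]
```

View pics/s5.png

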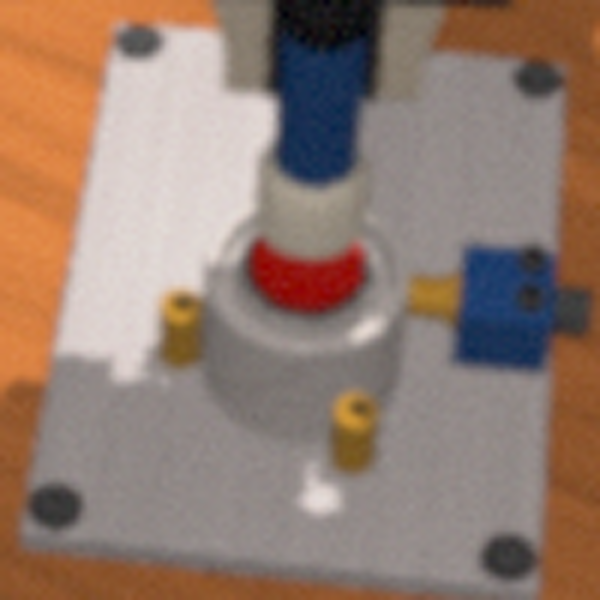

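The foot (crop x≈312) sits over the cap (x≈307), so it is centred within about 1.5 mm. I'll descend while watching the force.

jog_arm(rows=[[-1,[-0.0005,-0.001,0.004],0],[-1,[0,0,0.004],0],[-1,[0,0,0.003],0],[-1,[0,0,0.002],0],[-1,[0,0,0.001],0],[-1,[0,0,0.001],0],[-1,[0,0,0],0]], squeeze=45)

```text
time: 12.3
ee_pos: [565.5, 30.1, 114.4]
eef_rot: [180.0, -0.0, -155.0]
force: [-0.0, -0.2, -1.6]
opening: 0.27
gripper_force: 45.0
```

jog_arm(rows=[[-1,[0,0,0.001],0],[-1,[0,0,0.001],0],[-1,[0,0,0],0]])

```text
time: 12.55
ee_pos: [566.2, 30.1, 113.5]
eef_rot: [-180.0, 0.1, -155.0]
force: [-1.4, -0.6, 4.2]
opening: 0.275
gripper_force: 45.0
```

Contact. I'll press the 5 mm travel in small steps.

jog_arm(rows=[[-1,[0,0,0.001],0],[-1,[0,0,0.001],0],[-1,[0,0,0.001],0],[-1,[0,0,0.001],0],[-1,[0,0,0],0]])

```text
time: 12.97
ee_pos: [566.2, 30.1, 109.7]
eef_rot: [-180.0, 0.1, -155.0]
force: [-1.5, -0.9, 4.9]
opening: 0.272
gripper_force: 45.0
```

jog_arm(rows=[[-1,[0,0,0.001],0],[-1,[0,0,0.001],0],[-1,[0,0,0],0]])

```text
time: 13.22
ee_pos: [566.8, 30.2, 108.9]
eef_rot: [-179.9, 0.2, -154.9]
force: [-3.3, 0.3, 14.9]
opening: 0.275
gripper_force: 45.0
```

jog_arm(rows=[[-1,[0,0,0.001],0],[-1,[0,0,0.0005],0],[-1,[0,0,0],0],[-1,[0,0,0],0]])

```text
time: 13.55
ee_pos: [567.4, 30.3, 108.8]
eef_rot: [-179.9, 0.3, -154.9]
force: [-6.5, 0.9, 22.2]
opening: 0.27
gripper_force: 45.0
```

```bash
python3 - <<'E'
from rig import *
from h import *
c=camera('scene');s=state();print(s['force'],s['ee_pos'],s['eef_rot'])
cv2.imwrite('pics/s6.png',cv2.resize(c['image'][205:305,315:415],(600,600),interpolation=cv2.INTER_CUBIC))
E
```

```text
[-6.52799757  0.73987174 22.10379652] [567.40313661  30.25052754 108.83253463] [-179.89855805    0.25877709 -154.90050078]
```

View pics/s6.png

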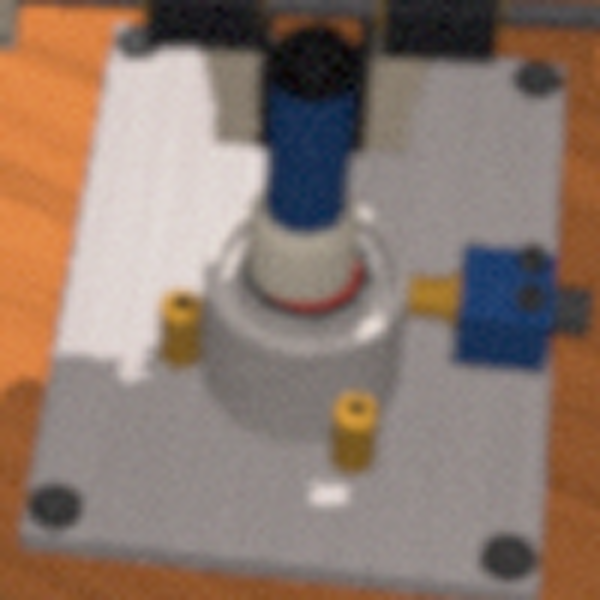

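The cap is home: only a thin red rim shows around the foot at (305,270), and the force rises steeply against the stop. I'll lift off.

jog_arm(rows=[[-1,[0,0,-0.002],0],[-1,[0,0,-0.003],0],[-1,[0,0,-0.01],0],[-1,[0,0,-0.02],0],[-1,[0,0,-0.02],0],[-1,[0,0,0],0]])

```text
time: 14.1
ee_pos: [567.9, 30.4, 164.4]
eef_rot: [-179.9, 0.3, -154.9]
force: [1.3, -0.5, -1.6]
opening: 0.276
gripper_force: 45.0
```

```bash
python3 - <<'E'
from rig import *
from h import *
c=camera('scene');s=state();p=s['ee_pos'];print(s['force'],capfind(c))
cv2.imwrite('pics/s7.png',cv2.resize(c['image'][175:295,315:415],(500,600),interpolation=cv2.INTER_CUBIC))
for z in(-45,57):print(proj(c,p+[0,0,z]))
plan([(429.5,313,p[2],-155,12)],-1,s)
E
```

```text
[ 0.94272086 -0.07883682 -2.13886495] [(array([2.3, 0.2]), 195)]
[366.14398831 231.3221779 ]
[369.01238264 189.54466996]
from [567.   30.4 162.5] -155.0
[[-1, [0.0004, 0.0262, 0.0], 0.0001], [-1, [0.0004, 0.0262, 0.0], 0.0001], [-1, [0.0004, 0.0262, 0.0], 0.0001], [-1, [0.0004, 0.0262, 0.0], 0.0001], [-1, [0.0004, 0.0262, 0.0], 0.0001], [-1, [0.0004, 0.0262, 0.0], 0.0001], [-1, [0.0004, 0.0262, 0.0], 0.0001], [-1, [0.0004, 0.0262, 0.0], 0.0001], [-1, [0.0004, 0.0262, 0.0], 0.0001], [-1, [0.0004, 0.0262, 0.0], 0.0001], [-1, [0.0004, 0.0262, 0.0], 0.0001], [-1, [0.0004, 0.0262, 0.0], 0.0001]]
```

View pics/s7.png

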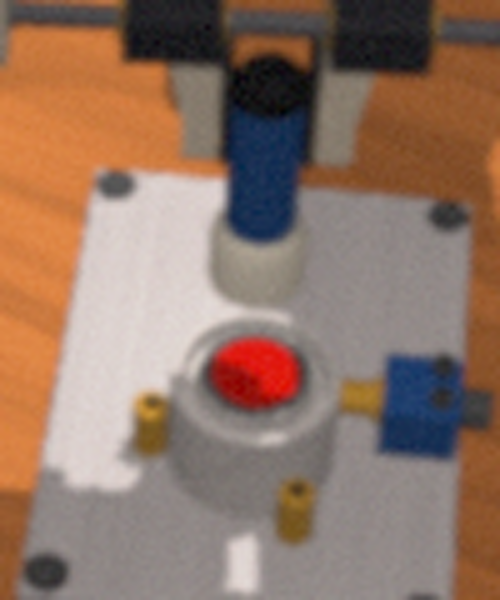

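The cap is flush at crop pixel (255,372), the wheel is still between the pins and plunger, and the drift hangs straight. I'll carry it back to the mat.

jog_arm(rows=[[-1,[0,0.012,0],0],[-1,[0,0.022,0],0],[-1,[0.001,0.029,0],0],[-1,[0,0.029,0],0],[-1,[0.001,0.029,0],0],[-1,[0,0.029,0],0],[-1,[0.001,0.029,0],0],[-1,[0,0.029,0],0],[-1,[0.001,0.029,0],0],[-1,[0,0.029,0],0],[-1,[0,0.029,0],0],[-1,[0,0.019,0],0]])

```text
time: 15.15
ee_pos: [427.2, 314.7, 159.2]
eef_rot: [-180.0, -0.1, -154.9]
force: [0.1, -0.9, -1.5]
opening: 0.272
gripper_force: 45.0
```

jog_arm(rows=[[-1,[0,0,0.02],0],[-1,[0,0,0.025],0],[-1,[0,0,0.025],0],[-1,[0,0,0.02],0],[-1,[0,0,0.01],0],[-1,[0,0,0.005],0],[-1,[0,0,0],0],[-1,[0,0,0],0]])

```text
time: 15.82
ee_pos: [429.4, 313.3, 55.6]
eef_rot: [-180.0, 0.0, -155.0]
force: [0.9, -0.6, -1.8]
opening: 0.274
gripper_force: 45.0
```

```bash
python3 - <<'E'
from rig import *
from h import *
s=state();print(s['force'],s['eef_rot']);plan([(429.5,313,49,-155,1)],-1,s)
E
```

```text
[ 0.88691375 -0.63589358 -1.75365301] [-1.79999248e+02  2.62891565e-02 -1.54957183e+02]
from [429.4 313.3  55.6] -155.0
[[-1, [-0.0, -0.0003, 0.0066], 0.0007]]
```

jog_arm(rows=[[-1,[0,0,0.002],0],[-1,[0,0,0.002],0],[-1,[0,0,0.001],0],[-1,[0,0,0.001],0],[-1,[0,0,0],0]])

```text
time: 16.23
ee_pos: [429.4, 313.1, 49.5]
eef_rot: [180.0, 0.0, -155.0]
force: [-0.1, -0.4, 0.3]
opening: 0.276
gripper_force: 45.0
```

jog_arm(rows=[[-1,[0,0,0.001],0],[-1,[0,0,0.001],0],[-1,[0,0,0],0]])

```text
time: 16.48
ee_pos: [430.3, 313.7, 49.5]
eef_rot: [180.0, 0.2, -154.9]
force: [-3.4, -2.8, 18.7]
opening: 0.277
gripper_force: 45.0
```

On the mat with 18 N; I'll relieve most of that and then open.

jog_arm(rows=[[-1,[0,0,-0.0015],0],[-1,[0,0,0],0],[-0.4,[0,0,0],0],[-0.3,[0,0,0],0],[-0.1,[0,0,0],0],[0.3,[0,0,0],0],[0.7,[0,0,0],0],[1,[0,0,0],0],[1,[0,0,0],0],[1,[0,0,0],0],[1,[0,0,0],0]], squeeze=10)

```text
time: 17.4
ee_pos: [429.1, 312.9, 48.5]
eef_rot: [-180.0, -0.0, -155.0]
force: [0.8, -0.1, 0.2]
opening: 0.818
gripper_force: 0.0
```

jog_arm(rows=[[1,[0,0,-0.02],0],[1,[0,0,-0.03],0],[1,[0,0,-0.04],0],[1,[0,0,-0.04],0],[1,[-0.03,-0.03,-0.02],0],[1,[-0.03,-0.03,0],0],[1,[0,-0.03,0],0],[1,[0,-0.03,0],0],[1,[0,-0.03,0],0],[1,[0,0,0],0]])

```text
time: 18.23
ee_pos: [542.9, 200.5, 196.1]
eef_rot: [-180.0, -0.1, -155.1]
force: [-0.2, -0.0, 0.2]
opening: 1.001
gripper_force: 0.0
```

```bash
python3 - <<'E'
from rig import *
from h import *
c=camera('scene');ct=camera('top');print(state()['time'],state()['ee_pos'])
D=(429.5,313);print(proj(c,(*D,3)),proj(c,(*D,103)))
cv2.imwrite('pics/s8.png',np.hstack([cv2.resize(c['image'][180:310,310:610],(800,347),interpolation=cv2.INTER_CUBIC)]))
E
```

```text
18.3333 [542.07097861 203.12506509 196.17056402]
[528.76318138 276.81999216] [545.87719491 243.34490867]
```

View pics/s8.png

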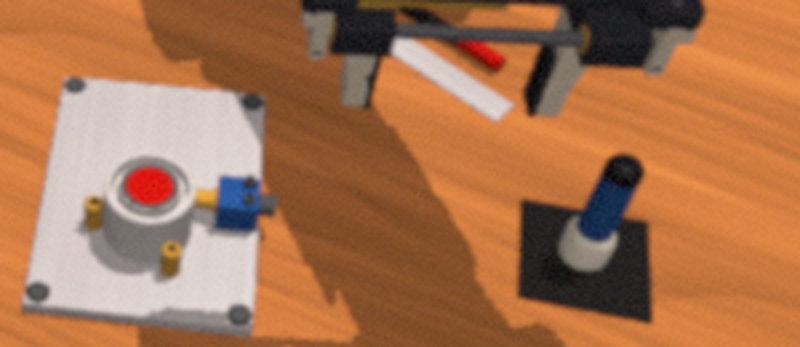

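The drift stands upright at mid-mat (foot at crop (587,250)). The wheel is in the nest with the cap flush at (149,186), so I'm handing in.

```bash
python3 -c "
from rig import *
print(finish_job())"
```

```text
the job is handed in; nothing more can be done
None
```

I handed the job in at about 18 s of the 64 s allowed. The last picture shows the wheel in the nest against both pins and the plunger, its cap flush, and the drift upright at the middle of its mat; `finish_job()` returned no verdict, so I can't confirm it passed.

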